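Index the filter slide to its second filter, then open the iris

ROBOT

A 7-joint arm with a two-finger parallel gripper is mounted at the origin on a cart in front of the work surface, level with it; the furniture and walls round the work are solid. World frame = base frame: x ahead of the robot, y to its left, z up, the work surface at z = 0. Lengths are in m, angles in rad, forces in N, time in s.
With the tool pointing down it reaches from about 0.425 to 0.875 m from the base axis. Payload 8.4 kg.
Tool frame: the origin (TCP) lies on the centre line of the jaws, within the pads' length; the fingertips stand 19 mm ahead of it and the grasp point (between the pads) is the TCP (ctrl.tip_extent is the distance from the TCP to the fingertips, in m); x points along the fingers, y is the direction in which the jaws open and shut, and the axes are right-handed (so a half turn about x gives the same grasp; the last joint's range is limited). The gripper opens to 85 mm and grips with 20 to 120 N. Pads are 22 mm wide; open, the fingers measure 114 mm over their backs; the gripper's body (76 mm by 85 mm) begins 54 mm behind the grasp point. The pads swing forward as they close: fully open they stand 13 mm farther back than shut.
Start: joints at [-1.383, 0.333, 0.04, 1.465, -0.013, 1.343, -0.059], TCP at [0.184, 0.623, 0.25] pointing down, gripper open.
Joint ranges: [-2.58, 2.58], [-0.38, 2.09], [-1.3, 1.39], [0.25, 2.4], [-1.5, 4.64], [0.08, 2.09], [-2.65, 2.65]. Speed limits (rad/s): [2.22, 2.22, 2.79, 2.79, 3.14, 3.14, 3.14].

INTERFACE

Orientations are given as a unit quaternion [w, x, y, z].
In Python, from plant import ctrl, telemetry, viewer, workorder gives the robot as it stands. The module is installed in compiled form; this text tells all that it offers. Calls block until the motion is done:
- ctrl.reach(position, orientation): joint-space move of the TCP to a pose.
- ctrl.movel(position, ori=None, vel=0.15, threshold=None): straight line of the TCP; ori=None keeps the orientation; vel is the mean speed in m/s. With threshold (N) it stops when the force on the tool has changed by that much, and returns True; else False.
- ctrl.set_joints(angles): joint-space move.
- ctrl.gripper_open() and ctrl.grasp(grip_force=None): open the fingers fully, or close them until they stop; grip_force is the grip in N (None keeps the last).
- ctrl.hold(seconds).
- ctrl.ik(position, orientation): joint angles nearest the present ones, or None.
- telemetry.state(): the state.
- viewer.camera(name): name is "side" or "top" or "wrist"; returns (picture, depth): 420x560x3 uint8, red, green, blue; 420x560 float32, m along the optical axis (not along the pixel's ray), 0 where there is no reading.
- viewer.camera_info(name): a dict with "intrinsics" (3x3 intrinsics, pixels), "position" and "orientation" of the camera in the world. Camera axes: x right, y down, z forward; pixel columns grow to the right and rows downward; lengths in m; the calibration is good to about 2 mm. A picture is of the moment at which its call begins: read the wrist's pose just before it. camera_info takes no time and is no camera call; for the wrist camera it gives the pose at the moment of the call.
A pose or a line that the arm cannot do raises ctrl.Unreachable and nothing moves.
- workorder.sign_off(): hands the job in, once; it reports no verdict.
The state is a dict: "clock": time; "joint_pos": joint angles; "joint_vel": joint speeds; "tau": joint torques, N m; "ee_pos": TCP position; "tcp_rot": TCP orientation; "wrist_force": force on the tool from outside, world axes, zero at the start; "wrist_torque": the same for the moment, N m; "grip_width": finger opening in m.
Only numpy, scipy, OpenCV 4.12 (cv2) and the standard library are available. Lean on these libraries where they do the work, as an engineer would, in place of code of your own. Each camera call takes 0.05 s, during which the arm holds its last target.

TASK

Set up the small optical bench for a bright exposure, pushing only with the fingertips and never pinching a lever: push the filter slide's upright lever away from the robot, off its blank position and past the first click, until it is fully home at the second stop, and only then push the iris lever right over, the same way, to its far stop so that the iris is fully open, since the camera must not see the lamp before the second filter is in. Press gently, without ramming the stops, and leave the loose things on and around the bench where they stand.

Things in the scene. Friction and masses are not known exactly. Their poses are not given: they have to be found in the camera images.
- filter_bench: optical bench fixed to the desk: aluminium board 160 mm (x) by 280 mm (y), top at 20 mm; in a row along y: finned lamp (+75 to +128 mm), iris (+48), filter slide housing (-37; 90 mm long in x, top at 92 mm), grey camera (-100). All parts but the two levers end below 95 mm. Origin: centre of the board's underside on the desk, z up; both levers are to be pushed towards its +x, away from the robot.
- filter_lever_top (a point): centre of the grey paddle on the filter slide's upright lever, 125 mm above the desk; paddle 8 mm thick along the bench's x, 20 mm wide along y, from 108 to 142 mm above the desk, on an 8 mm square stem. On the blank it stands at x = -25, y = -37 mm in the bench's frame; it moves straight along the bench's +x, 50 mm in all.
- filter_slide (a joint): slide travel in m along the bench's +x: 0 = first stop (blank in the beam), 0.025 = first click (first filter), 0.050 = second stop (second filter). A spring plunger holds it at each: about 8 N to leave the first stop, about 4 N to leave the click. Past 0.045 it snaps on to the second stop by itself; let go before that, it falls back to the click.
- iris_knob (a point): centre of the grey knob (13 mm across, 16 mm long) ending the iris lever, a 6 mm rod that turns about the beam. The beam runs along the bench's y over x = 0, 70 mm above the desk; the knob's centre is 54 mm from it. The lever is at y = +48 mm in the bench's frame, 85 mm from the filter lever.
- iris_lever (a joint): angle of the iris lever in rad: 0 = shut, leaning 0.52 from upright towards the bench's -x; 0.52 = upright; 1.04 = far stop, fully open, leaning 0.52 towards +x. Light friction, about 1 N at the knob; it stays where it is left.
- monitor_corner (a point): lower left front corner of the big monitor's panel (fixed; part of the room). From here the panel runs 714 mm away to the right, 60 degrees to the right of straight ahead, its edges 126 and 537 mm above the desk; bench and levers stand in front of it. A hand that starts to the left of this corner has to come back towards the robot before it crosses to the bench.
- spare_post: a short brass post, 16 mm across and 22 mm high, standing on the board behind the camera; loose, to be left alone. Origin: centre of its underside.
- dust_cap: a round black cap, 36 mm across and 12 mm high, lying on the board in front of the camera; loose, to be left alone. Origin: centre of its underside.
- filter_cube: a black cube-shaped filter holder, about 40 mm, on the desk beyond the camera end of the board; loose, to be left alone. Origin: centre of its underside.
- coverslip_box: a white box with a blue lid, 30x30x16 mm, on the desk beyond the camera end of the board; loose, to be left alone. Origin: centre of its underside.
- tweezers: steel tweezers, 124 mm long, lying on the desk along the far side of the board; loose, to be left alone. Origin: centre of its underside.
- lens_brush: a slim brush, 130 mm long, lying on the desk along the far side of the board; loose, to be left alone. Origin: centre of its underside.

How it is judged:
By the outcome, as a careful person would: the job done as asked, in the order asked, and still so for the second after the job is handed in, with the robot touching nothing.
It also fails if it takes over 48 s, if anything falls off the work surface, if the arm or the gripper's body presses on something with over 40 N, if the wrist force passes 120 N, or if a joint passes its speed limit or range.

## Working session

There is one attempt and no reset: what is moved stays moved. The work goes in short steps, each a Python script; the robot and the scene stay as the last script left them, time stands still between calls to the robot, and variables do not carry over. Pictures are saved under pics/ and viewed, and the job is handed in when it is done.

```bash
mkdir -p pics
cat > h.py <<'E'
import numpy as np, cv2
from plant import ctrl, telemetry, viewer, workorder
from scipy.spatial.transform import Rotation as R
def Rq(q): return R.from_quat([q[1],q[2],q[3],q[0]])
def snap(n,f):
    i=viewer.camera_info(n); p,d=viewer.camera(n)
    cv2.imwrite(f'pics/{f}.png',p[:,:,::-1]); np.savez(f'pics/{f}.npz',p=p,d=d,K=i['intrinsics'],t=i['position'],q=i['orientation'])
    return p,d,i
E
python3 - <<'E'
from h import *
for n in('side','top','wrist'):
    p,d,i=snap(n,n+'0'); print(n,i)
s=telemetry.state();print(s)
E
```

```text
side {'intrinsics': array([[531.4119686 ,   0.        , 280.18940914],
       [  0.        , 531.4119686 , 207.05213005],
       [  0.        ,   0.        ,   1.        ]]), 'position': array([ 1.02041234, -0.44917819,  1.09876757]), 'orientation': array([-0.27867165,  0.89159648,  0.34122167, -0.1047168 ])}
top {'intrinsics': array([[422.21420317,   0.        , 275.30861381],
       [  0.        , 422.21420317, 212.07323288],
       [  0.        ,   0.        ,   1.        ]]), 'position': array([0.42094768, 0.04836575, 0.93132984]), 'orientation': array([ 0.06073871, -0.70148045,  0.70619593, -0.07431891])}
wrist {'intrinsics': array([[299.60854798,   0.        , 281.49683522],
       [  0.        , 299.60854798, 210.21942387],
       [  0.        ,   0.        ,   1.        ]]), 'position': array([0.12000847, 0.64192801, 0.37392206]), 'orientation': array([0.1070989 , 0.79384515, 0.59340329, 0.07881782])}
{'clock': 0.15, 'joint_pos': array([-1.38324049,  0.33371962,  0.03987797,  1.46606997, -0.01338494,
        1.34328582, -0.05851762]), 'joint_vel': array([-9.27444023e-05, -6.05780429e-04,  1.23818144e-03, -2.88291231e-03,
       -1.65424508e-04, -2.71774282e-03, -9.18513291e-04]), 'tau': array([ 2.04357937e-03, -6.59043288e+01,  1.36732578e+00, -4.05869472e+01,
        1.70843775e-02,  9.73232556e-03, -1.77066102e-05]), 'ee_pos': array([0.18378035, 0.62313572, 0.24964347]), 'tcp_rot': array([ 0.699821  ,  0.10061858,  0.69987773, -0.10147729]), 'wrist_force': array([ 0.4622955 ,  0.76712696, -0.15382318]), 'wrist_torque': array([ 0.00925508, -0.00019154,  0.00881668]), 'grip_width': 0.0855881271986781}
```

View pics/side0.png

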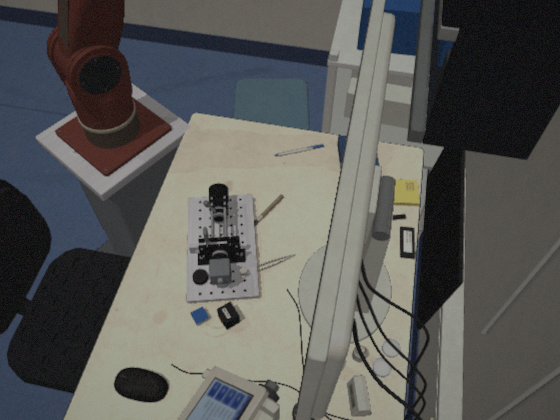

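View pics/top0.png

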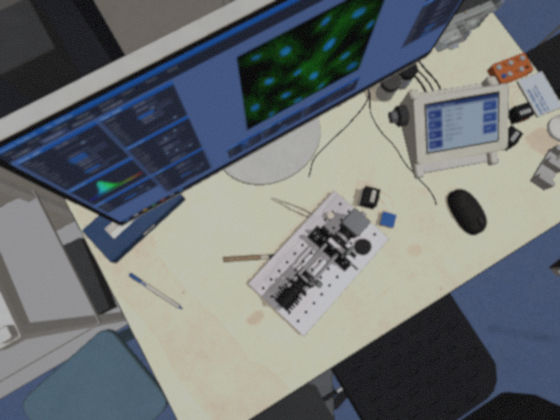

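View pics/wrist0.png

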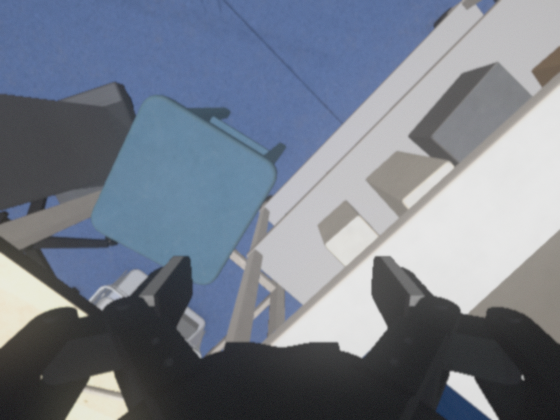

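The bench is visible in both fixed views: top around (318,262), side around (222,247). The camera end faces the filter cube (top 370,196). Next I'll find the board's corners.

```bash
cat >> h.py <<'E'
def load(f): 
    z=np.load(f'pics/{f}.npz'); return z['p'],z['d'],z['K'],z['t'],Rq(z['q']).as_matrix()
def ray(uv,L):
    p,d,K,t,M=L; r=M@np.linalg.inv(K)@np.array([uv[0],uv[1],1.]); return t,r
def onz(uv,z,L):
    t,r=ray(uv,L); return t+r*(z-t[2])/r[2]
def proj(X,L):
    p,d,K,t,M=L; c=K@(M.T@(np.asarray(X)-t)); return c[:2]/c[2]
E
python3 - <<'E'
from h import *
for f,(x0,y0,x1,y1) in (('top0',(235,175,405,345)),('side0',(170,170,310,335))):
    L=load(f);p=L[0]
    hsv=cv2.cvtColor(p,cv2.COLOR_RGB2HSV)
    m=((hsv[...,1]<38)&(hsv[...,2]>110)).astype(np.uint8)*255
    w=np.zeros_like(m);w[y0:y1,x0:x1]=m[y0:y1,x0:x1]
    w=cv2.morphologyEx(w,cv2.MORPH_OPEN,np.ones((3,3)))
    w=cv2.morphologyEx(w,cv2.MORPH_CLOSE,np.ones((5,5)))
    n,l,st,c=cv2.connectedComponentsWithStats(w)
    k=1+np.argmax(st[1:,4]);print(st[k])
    pts=np.argwhere(l==k)[:,::-1]
    P=np.array([onz(q,.02,L)[:2] for q in pts],np.float32)
    r=cv2.minAreaRect(P);print(f,r);print(cv2.boxPoints(r))
    o=cv2.resize(p[y0:y1,x0:x1,::-1],None,fx=3.4,fy=3.4,interpolation=cv2.INTER_CUBIC)
    o2=cv2.resize(w[y0:y1,x0:x1],None,fx=1,fy=1);o2=cv2.cvtColor(o2,8)
    o[:o2.shape[0],o.shape[1]-o2.shape[1]:]=o2
    cv2.imwrite(f'pics/crop_{f}.png',o)
E
```

```text
[  235   175   170   170 25091]
top0 ((0.49930375814437866, -0.06991298496723175), (0.3796536326408386, 0.36450594663619995), 89.81777954101562)
[[ 0.316448   -0.2591592 ]
 [ 0.6809521  -0.26031846]
 [ 0.68215954  0.11933324]
 [ 0.31765544  0.12049249]]
[  170   170   140   165 17763]
side0 ((0.5188512206077576, -0.03928658366203308), (0.35893887281417847, 0.44359174370765686), 41.980506896972656)
[[ 0.23708427  0.00554725]
 [ 0.533793   -0.32420662]
 [ 0.8006182  -0.08412042]
 [ 0.50390947  0.24563345]]
```

View pics/crop_top0.png

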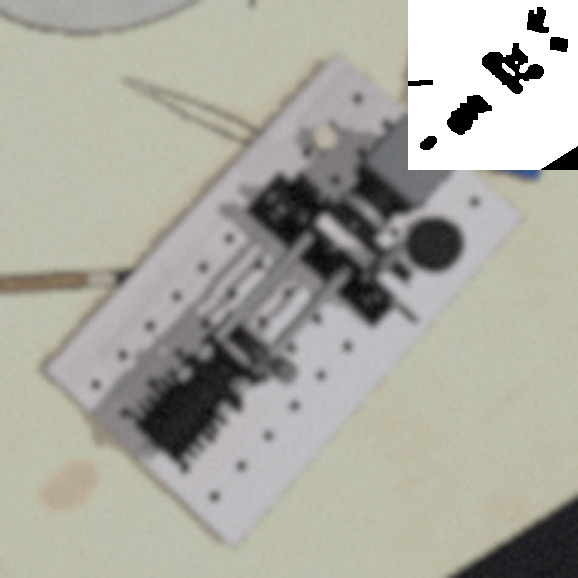

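View pics/crop_side0.png

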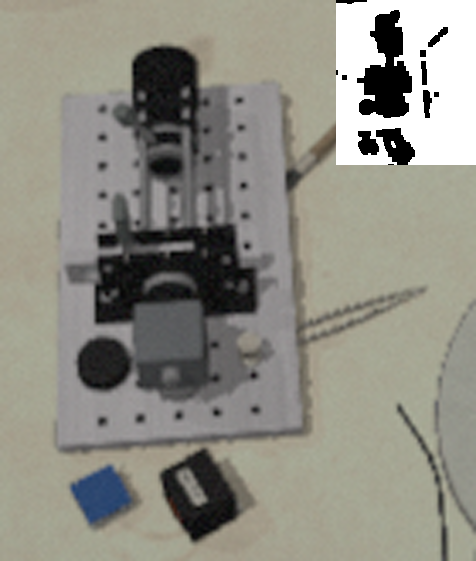

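The crops show the board clearly; its corners in the top crop are at about (340,55), (523,215), (235,545) and (42,370). The mask has to use the blue–red balance instead, since the desk is yellowish.

Run:
```python
from h import *
for f,(x0,y0,x1,y1) in (('top0',(235,175,405,345)),('side0',(170,170,290,315))):
    L=load(f);p=L[0].astype(int)
    m=((p[...,2]-p[...,0]>-2)&(p[...,2]>120)).astype(np.uint8)*255
    w=np.zeros_like(m);w[y0:y1,x0:x1]=m[y0:y1,x0:x1]
    w=cv2.morphologyEx(w,cv2.MORPH_OPEN,np.ones((3,3)))
    n,l,st,c=cv2.connectedComponentsWithStats(w)
    k=1+np.argmax(st[1:,4]);print(st[k])
    pts=np.argwhere(l==k)[:,::-1]
    P=np.array([onz(q,.02,L)[:2] for q in pts],np.float32)
    r=cv2.minAreaRect(P);print(f,r);b=cv2.boxPoints(r);print(b)
    o=L[0][:,:,::-1].copy()
    for q in b: cv2.circle(o,tuple(int(v) for v in proj([*q,.02],L)),2,(0,0,255),-1)
    o=cv2.resize(o[y0-10:y1+10,x0-10:x1+10],None,fx=3,fy=3); 
    cv2.imwrite(f'pics/rect_{f}.png',o)
L=load('top0')
print([onz((235+u/3.4,175+v/3.4),.02,L).round(4) for u,v in((340,55),(523,215),(235,545),(42,370))])
L=load('side0')
print([onz((170+u/3.4,170+v/3.4),.02,L).round(4) for u,v in((62,95),(278,85),(300,428),(58,440))])
```

```text
[ 279  223  108  111 2783]
top0 ((0.46414420008659363, -0.09211676567792892), (0.07912595570087433, 0.2763393819332123), 46.81292724609375)
[[ 0.3363253  -0.02640211]
 [ 0.5378107  -0.21552397]
 [ 0.5919631  -0.15783143]
 [ 0.39047772  0.03129044]]Traceback (most recent call last):
  File "<stdin>", line 8, in <module>
    return _wrapfunc(a, 'argmax', axis=axis, out=out, **kwds)
    return bound(*args, **kwds)
ValueError: attempt to get argmax of an empty sequence
```

Run:
```python
from h import *
for f,(x0,y0,x1,y1),th in (('top0',(240,180,395,340),-14),('side0',(178,184,272,308),-16)):
    L=load(f);p=cv2.GaussianBlur(L[0],(3,3),0).astype(int)
    d=p[...,2]-p[...,0]
    print(np.percentile(d[y0:y1,x0:x1],[5,20,40,50,60,80,95]))
    for th in (-24,-20,-16,-12):
        m=((d>th)&(p[...,0]>100)).astype(np.uint8)*255
        w=np.zeros_like(m);w[y0:y1,x0:x1]=m[y0:y1,x0:x1]
        w=cv2.morphologyEx(w,cv2.MORPH_OPEN,np.ones((3,3)))
        w=cv2.morphologyEx(w,cv2.MORPH_CLOSE,np.ones((7,7)))
        n,l,st,c=cv2.connectedComponentsWithStats(w)
        k=1+np.argmax(st[1:,4])
        pts=np.argwhere(l==k)[:,::-1]
        P=np.array([onz(q,.02,L)[:2] for q in pts],np.float32)
        r=cv2.minAreaRect(P);print(f,th,r)
L=load('top0')
print([onz((235+u/3.4,175+v/3.4),.02,L).round(4)[:2] for u,v in((340,55),(523,215),(235,545),(42,370))])
L=load('side0')
print([onz((170+u/3.4,170+v/3.4),.02,L).round(4)[:2] for u,v in((62,95),(278,85),(300,428),(58,440))])
```

```text
[-23. -20. -17. -16.  -5.   0.   4.]
top0 -24 ((0.4984908699989319, -0.0638485997915268), (0.34506818652153015, 0.3430000841617584), 89.8043441772461)
top0 -20 ((0.4987291693687439, -0.05770574510097504), (0.3327808976173401, 0.3425653278827667), 89.80435180664062)
top0 -16 ((0.47427991032600403, -0.05029812455177307), (0.1688399612903595, 0.3365033268928528), 46.7509765625)
top0 -12 ((0.49276652932167053, -0.06547623872756958), (0.16449043154716492, 0.28574782609939575), 46.306888580322266)
[-23. -20.  -4.  -3.  -2.  -1.   1.]
side0 -24 ((0.48689520359039307, -0.05715535581111908), (0.23633262515068054, 0.3382202982902527), 42.386077880859375)
side0 -20 ((0.49476173520088196, -0.05245283246040344), (0.2183716893196106, 0.33456161618232727), 42.3862419128418)
side0 -16 ((0.494161456823349, -0.06308254599571228), (0.16473177075386047, 0.2880019247531891), 46.56105422973633)
side0 -12 ((0.4940398037433624, -0.06337903439998627), (0.1610850691795349, 0.2847245931625366), 46.691566467285156)
[array([ 0.6441, -0.1033]), array([ 0.538 , -0.2174]), array([ 0.3356, -0.0278]), array([0.4423, 0.0908])]
[array([ 0.3372, -0.0241]), array([0.4488, 0.0884]), array([ 0.6493, -0.1017]), array([ 0.5386, -0.2126])]
```

Both views agree on a board centre near (0.493, -0.064) with bench yaw of about 46.5°. Next I'll check the levers against both views and locate the monitor corner.

```bash
cat >> h.py <<'E'
C=np.array([.4935,-.0643,0]); TH=np.deg2rad(46.5)
BR=R.from_euler('z',TH).as_matrix()
def b2w(v): return C+BR@np.asarray(v,float)
def w2b(v): return BR.T@(np.asarray(v)-C)
def tri(uvs,Ls):
    A=np.zeros((3,3));b=np.zeros(3)
    for uv,L in zip(uvs,Ls):
        t,r=ray(uv,L);r=r/np.linalg.norm(r);Q=np.eye(3)-np.outer(r,r);A+=Q;b+=Q@t
    return np.linalg.solve(A,b)
E
python3 - <<'E'
from h import *
s=.52
pts={'pad_lo':(-25,-37,108),'pad_hi':(-25,-37,142),'knob':(-54*np.sin(s),48,70+54*np.cos(s)),'iris0':(0,48,70)}
for f,c in (('top0',(250,180)),('side0',(170,170))):
    L=load(f); o=L[0][:,:,::-1][c[1]:c[1]+150,c[0]:c[0]+140]; o=cv2.resize(o,None,fx=4,fy=4,interpolation=cv2.INTER_CUBIC)
    for k,v in pts.items():
        q=proj(b2w(np.array(v)/1000),L);print(f,k,q.round(1)); cv2.circle(o,tuple(int(a) for a in (q-c)*4+2),3,(0,0,255) if 'pad' in k else (0,255,0),1)
    cv2.imwrite(f'pics/lev_{f}.png',o)
L=load('top0')
d=L[1];print('monitor',[(uv,onz(uv,.126,L).round(3),d[uv[1],uv[0]]) for uv in((118,220),(110,215),(125,212),(300,140))])
# depth-derived monitor point
def pt(u,v):
    t,r=ray((u,v),L);return (t+r*d[v,u]).round(3)
for uv in((118,216),(130,205),(250,160),(60,180),(20,150),(350,110)):print(uv,pt(*uv))
E
```

```text
top0 pad_lo [347.  250.4]
top0 pad_hi [350.3 248.6]
top0 knob [319.3 283.1]
top0 iris0 [306.6 274.5]
side0 pad_lo [206.  239.2]
side0 pad_hi [204.2 230.8]
side0 knob [204.6 204.9]
side0 iris0 [218.5 215.7]
monitor [((118, 220), array([0.563, 0.335, 0.126]), np.float32(0.7621965)), ((110, 215), array([0.573, 0.351, 0.126]), np.float32(0.7226054)), ((125, 212), array([0.578, 0.322, 0.126]), np.float32(0.7457582)), ((300, 140), array([ 0.724, -0.019,  0.126]), np.float32(0.97414005))]
(118, 216) [0.558 0.311 0.194]
(130, 205) [0.574 0.286 0.211]
(250, 160) [0.721 0.086 0.008]
(60, 180) [0.564 0.31  0.41 ]
(20, 150) [0.57  0.304 0.509]
(350, 110) [ 0.847 -0.149 -0.001]
```

View pics/lev_top0.png

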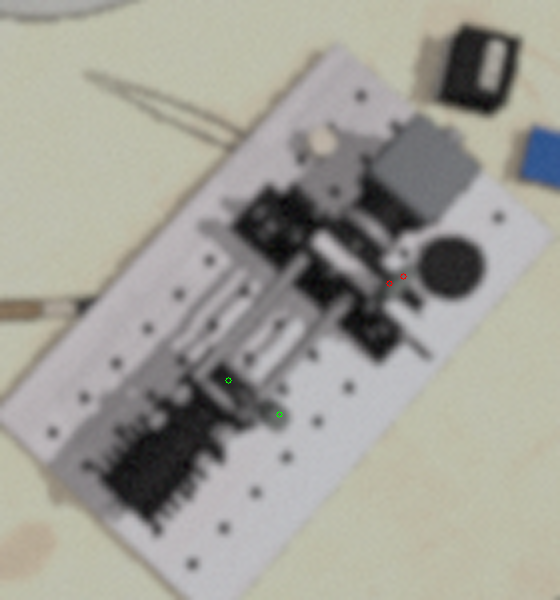

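View pics/lev_side0.png

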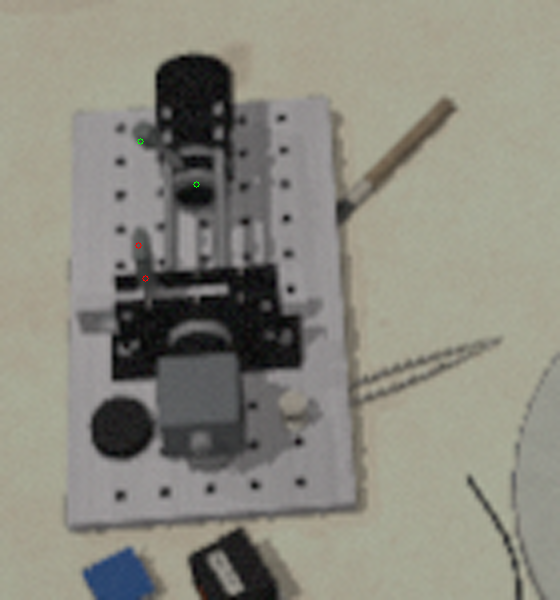

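The predicted lever positions match both views to within about 3 mm: paddle at top (350,249) and side (205,235), knob at (319,283) and (205,205). The monitor corner is near (0.56, 0.31). Now for reachability.

```bash
cat >> h.py <<'E'
def ori(yaw_deg,tilt_deg=0,sgn=1):
    # tool x down (tilted), tool y = sgn * bench y rotated by yaw; tilt>0 : fingertips lean toward bench +x
    t=np.deg2rad(tilt_deg)
    x=BR@np.array([np.sin(t),0,-np.cos(t)]); y=sgn*(BR@np.array([0,1.,0])); 
    M=np.stack([x,y,np.cross(x,y)],1); M=R.from_euler('z',yaw_deg,degrees=True).as_matrix()@M
    q=R.from_matrix(M).as_quat(); return [q[3],q[0],q[1],q[2]]
E
python3 - <<'E'
from h import *
np.set_printoptions(precision=2,suppress=True)
print(ctrl.tip_extent, Rq(telemetry.state()['tcp_rot']).as_matrix())
i=viewer.camera_info('wrist');s=telemetry.state()
print('cam in tool',Rq(s['tcp_rot']).as_matrix().T@(i['position']-s['ee_pos']))
for sg in(1,-1):
  for yaw in (0,90):
   for tl in (0,):
    o=ori(yaw,tl,sg)
    for b in((-55,-37,126),(-60,-37,126),(-65,-37,200),(15,-37,126),(-60,48,126),(-65,48,200),(-65,48,126),(20,48,126)):
      p=b2w(np.array(b)/1000); print(sg,yaw,tl,b,p,np.hypot(*p[:2]),ctrl.ik(p,o))
E
```

```text
0.019 [[-0.    0.28  0.96]
 [-0.    0.96 -0.28]
 [-1.   -0.    0.  ]]
cam in tool [-0.12 -0.   -0.07]
1 0 0 (-55, -37, 126) [ 0.48 -0.13  0.13] 0.4995990994604556 [ 1.    0.25 -0.91  1.94  0.22  1.06  2.37]
1 0 0 (-60, -37, 126) [ 0.48 -0.13  0.13] 0.49723600641064847 [ 1.01  0.24 -0.91  1.94  0.22  1.06  2.39]
1 0 0 (-65, -37, 200) [ 0.48 -0.14  0.2 ] 0.4949121456993379 [ 1.06  0.14 -0.92  1.86  0.12  1.2   2.48]
1 0 0 (15, -37, 126) [ 0.53 -0.08  0.13] 0.536495906534735 [ 0.85  0.34 -0.91  1.85  0.3   1.09  2.21]
1 0 0 (-60, 48, 126) [ 0.42 -0.07  0.13] 0.4240270738387186 [-1.   -0.12  1.04  2.17  0.12  1.03  2.36]
1 0 0 (-65, 48, 200) [ 0.41 -0.08  0.2 ] 0.4212995908349999 [-1.02 -0.3   0.96  2.09  0.26  1.24  2.22]
1 0 0 (-65, 48, 126) [ 0.41 -0.08  0.13] 0.4212995908349999 [-1.01 -0.14  1.05  2.18  0.14  1.04  2.35]
1 0 0 (20, 48, 126) [ 0.47 -0.02  0.13] 0.47274600486522417 [-0.83  0.08  0.82  2.07 -0.07  1.02  2.41]
1 90 0 (-55, -37, 126) [ 0.48 -0.13  0.13] 0.4995990994604556 [-0.9   0.29  1.24  2.02 -0.32  1.05 -1.84]
1 90 0 (-60, -37, 126) [ 0.48 -0.13  0.13] 0.497236006410
[... 1673 characters left out ...]
 0.49723600641064847 [-0.82  0.23  1.13  2.02 -0.24  1.04  1.23]
-1 90 0 (-65, -37, 200) [ 0.48 -0.14  0.2 ] 0.4949121456993379 [-1.08  0.07  1.35  1.94 -0.08  1.18  1.11]
-1 90 0 (15, -37, 126) [ 0.53 -0.08  0.13] 0.536495906534735 [-0.77  0.31  0.98  1.93 -0.29  1.06  1.15]
-1 90 0 (-60, 48, 126) [ 0.42 -0.07  0.13] 0.4240270738387186 [-0.97 -0.11  1.02  2.17  0.11  1.03  0.8 ]
-1 90 0 (-65, 48, 200) [ 0.41 -0.08  0.2 ] 0.4212995908349999 [-0.99 -0.29  0.95  2.09  0.25  1.24  0.66]
-1 90 0 (-65, 48, 126) [ 0.41 -0.08  0.13] 0.4212995908349999 [-0.98 -0.13  1.03  2.18  0.13  1.03  0.79]
-1 90 0 (20, 48, 126) [ 0.47 -0.02  0.13] 0.47274600486522417 [-0.88  0.09  0.87  2.07 -0.08  1.02  0.84]
```

Run:
```python
from h import *
np.set_printoptions(precision=3,suppress=True)
ctrl.grasp(20)
print('tip',ctrl.tip_extent,telemetry.state()['grip_width'])
s=telemetry.state();p=np.array(s['ee_pos']);u=p[:2]/np.hypot(*p[:2])
ctrl.movel([*(u*.47),.26],vel=.15)
s=telemetry.state();print(s['joint_pos'],s['ee_pos'],s['clock'])
j=np.array(s['joint_pos']);j[0]+=np.arctan2(u[1],u[0])+0.22;j[2]=0
print(j)
ctrl.set_joints(j)
s=telemetry.state();print(s['joint_pos'],s['ee_pos'],s['clock'],s['wrist_force'])
o=ori(0,0,-1)
for b in((-62,-37,200),(-62,-37,126),(15,-37,126),(-65,48,200),(20,48,126)):
  print(b,ctrl.ik(b2w(np.array(b)/1000),o))
snap('side','side1');snap('top','top1')
```

```text
tip 0.019 0.0003245438066381214
[-1.391 -0.037  0.012  1.869  0.001  1.31  -0.095] [0.133 0.451 0.26 ] 2.2667
[ 0.113 -0.037  0.     1.869  0.001  1.31  -0.095]
[ 0.112 -0.037 -0.001  1.869  0.     1.31  -0.095] [ 0.46  -0.096  0.26 ] 4.5417 [1.041 0.077 0.194]
(-62, -37, 200) [ 0.157  0.057  0.03   1.899 -0.002  1.185 -0.572]
(-62, -37, 126) [ 0.157  0.131  0.03   1.983 -0.005  1.028 -0.57 ]
(15, -37, 126) [ 0.092  0.21  -0.031  1.889  0.007  1.043 -0.701]
(-65, 48, 200) [ 0.115 -0.097 -0.031  2.051 -0.003  1.188 -0.674]
(20, 48, 126) [ 0.039  0.09  -0.102  2.029  0.011  1.023 -0.828]
```

View pics/side1.png

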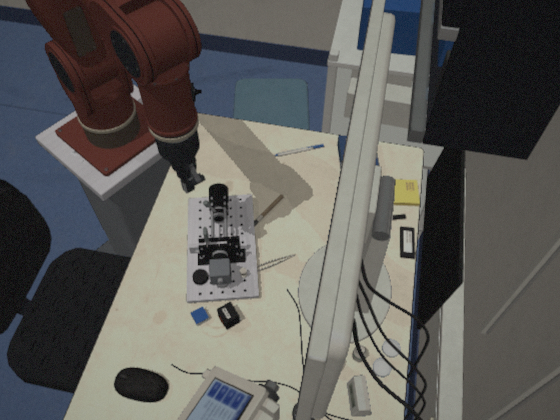

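View pics/top1.png

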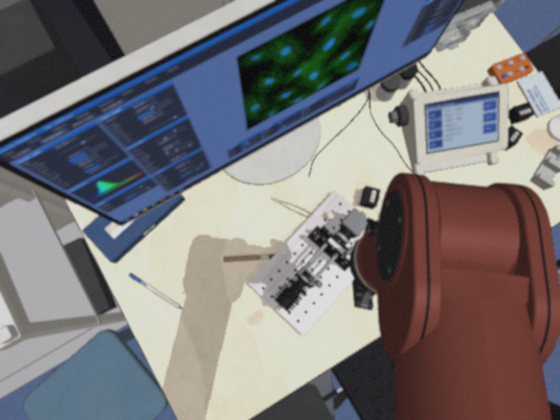

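The arm is clear of the monitor (side: hand at about (190,180)). I'll go to the pre-push pose above the filter lever's near side and measure where the fingertips are.

Run:
```python
from h import *
np.set_printoptions(precision=4,suppress=True)
o=ori(0,0,-1)
ctrl.reach(b2w([-.064,-.037,.2]),o)
s=telemetry.state();print(s['ee_pos'],w2b(s['ee_pos']),s['clock'],s['joint_pos'])
p,d,i=snap('side','side2');snap('wrist','wrist2')
L=load('side2');e=s['ee_pos']
print('tcp',proj(e,L),'tip',proj(e-[0,0,.019],L),'tip32',proj(e-[0,0,.032],L))
x0,y0=150,140
o=cv2.resize(p[y0:y0+130,x0:x0+130,::-1],None,fx=4.5,fy=4.5,interpolation=cv2.INTER_CUBIC)
for dz,c in((0,(0,255,0)),(.019,(0,0,255)),(.032,(255,0,255))):
    q=(proj(e-[0,0,dz],L)-[x0,y0])*4.5;cv2.circle(o,tuple(q.astype(int)),3,c,-1)
cv2.imwrite('pics/side2c.png',o)
```

```text
[ 0.4764 -0.1355  0.2002] [-0.0635 -0.0366  0.2002] 5.1667 [ 0.1576  0.0554  0.031   1.901  -0.0021  1.1858 -0.5654]
tcp [181.89   216.7052] tip [183.2635 221.8157] tip32 [184.1809 225.229 ]
```

View pics/side2c.png

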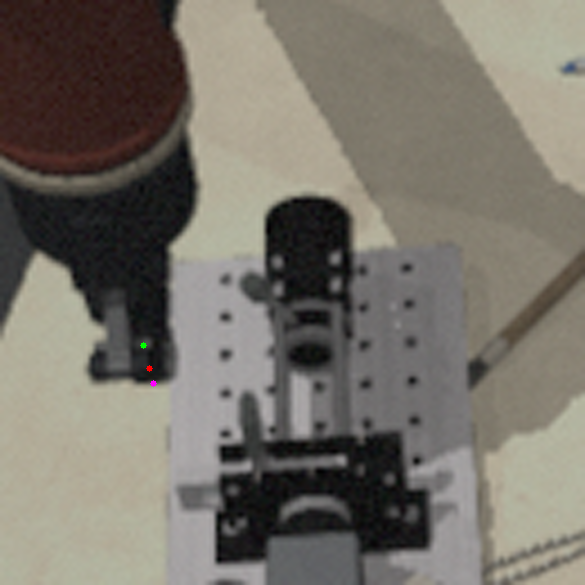

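View pics/wrist2.png

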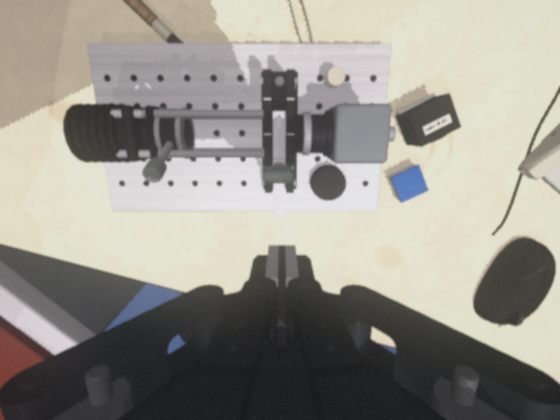

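The wrist view shows the bench square-on, with the paddle at (278,175), the knob at (153,170), and the closed fingertips at (282,248), in line with the paddle. The side crop confirms the tips are about 19 mm ahead of the TCP. I'll check the frame against the wrist view.

Run:
```python
from h import *
np.set_printoptions(precision=4,suppress=True)
L=load('wrist2')
print('pad',w2b(onz((278,175),.142,L)),'knob',w2b(onz((153,170),.117,L)))
for b in((-25,-37,142),(-26.8,48,117),(-80,140,20),(80,140,20),(80,-140,20),(-80,-140,20)): print(b,proj(b2w(np.array(b)/1000),L))
p=L[0][30:220,50:410,::-1];cv2.imwrite('pics/w2c.png',cv2.resize(p,None,fx=2.2,fy=2.2,interpolation=cv2.INTER_CUBIC))
```

```text
pad [-0.0243 -0.0346  0.142 ] knob [-0.0249  0.0525  0.117 ]
(-25, -37, 142) [281.8968 176.165 ]
(-26.8, 48, 117) [159.7282 172.753 ]
(-80, 140, 20) [113.4902 209.7117]
(80, 140, 20) [88.5529 40.8112]
(80, -140, 20) [394.399   42.4451]
(-80, -140, 20) [378.7762 210.7444]
```

View pics/w2c.png

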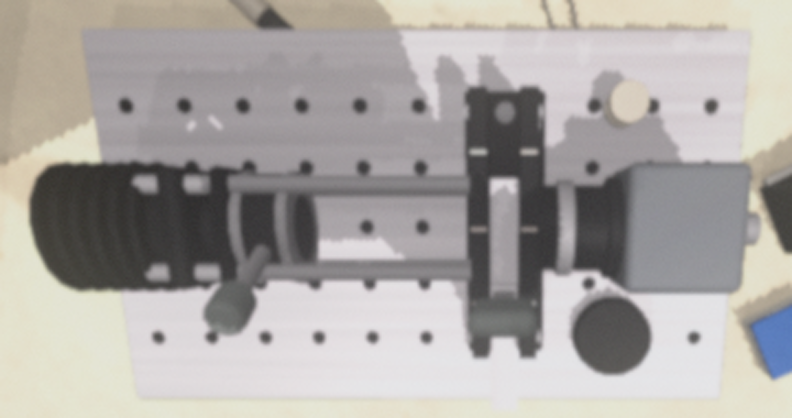

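Run:
```python
from h import *
np.set_printoptions(precision=4,suppress=True)
o=ori(0,0,-1)
ctrl.movel(b2w([-.064,-.0352,.127]),ori=o,vel=.12)
s=telemetry.state();print(w2b(s['ee_pos']),s['wrist_force']@BR,s['clock'])
hit=ctrl.movel(b2w([-.030,-.0352,.127]),ori=o,vel=.02,threshold=3)
s=telemetry.state();print(hit,w2b(s['ee_pos']),s['wrist_force']@BR,s['clock'])
ctrl.hold(.2)
s=telemetry.state();print(w2b(s['ee_pos']),s['wrist_force']@BR)
snap('wrist','wrist3');snap('side','side3')
```

```text
[-0.0637 -0.0356  0.1277] [0.105  0.0014 0.1356] 6.025
True [-0.0406 -0.035   0.1266] [-1.0383 -0.5435  0.9521] 7.1583
[-0.0406 -0.0346  0.1262] [0.3173 0.5833 0.9108]
```

View pics/wrist3.png

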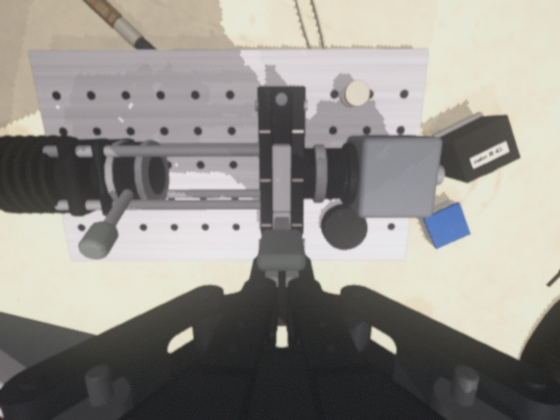

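Contact came at bench x = -40.6 mm, with the fingertips (282,255) centred on the paddle. Now I'll push gently towards 47.5 mm of travel.

Run:
```python
from h import *
np.set_printoptions(precision=4,suppress=True)
o=ori(0,0,-1)
x0=-.0406
for tr in(.012,.030,.041,.0465,.0485):
    hit=ctrl.movel(b2w([x0+tr,-.0352,.127]),ori=o,vel=.03,threshold=16)
    s=telemetry.state();print(tr,hit,w2b(s['ee_pos'])-[x0,0,0],s['wrist_force']@BR,s['clock'])
    if hit: break
ctrl.hold(.3)
s=telemetry.state();print(w2b(s['ee_pos'])-[x0,0,0],s['wrist_force']@BR)
snap('wrist','wrist4');snap('side','side4')
```

```text
0.012 False [ 0.0124 -0.0353  0.1271] [-0.5192  0.6002 -0.11  ] 8.0083
0.03 False [ 0.03   -0.0353  0.1271] [-2.6638  0.641   2.7976] 8.7583
0.041 False [ 0.0412 -0.0352  0.127 ] [-2.0294  1.0552  2.0798] 9.275
0.0465 False [ 0.0472 -0.035   0.127 ] [-0.38    0.5296  0.7768] 9.6083
0.0485 False [ 0.0488 -0.0351  0.127 ] [ 0.4627 -1.433  -1.2785] 9.8583
[ 0.0485 -0.0352  0.127 ] [-0.8984 -0.1191  0.343 ]
```

View pics/wrist4.png

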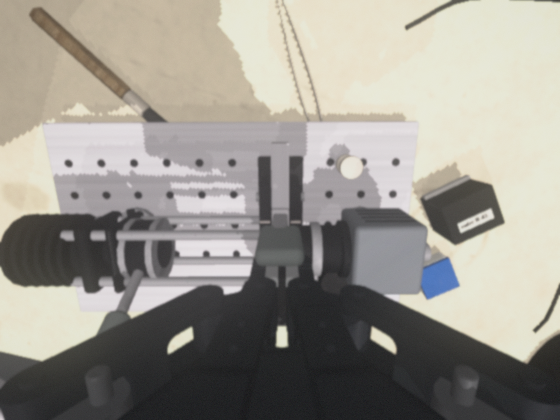

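The force has dropped to about zero, which fits the slide snapping on. A slow, gentle touch will confirm it is against the stop; then I'll back off and look.

Run:
```python
from h import *
np.set_printoptions(precision=4,suppress=True)
o=ori(0,0,-1)
x0=-.0406
hit=ctrl.movel(b2w([x0+.0535,-.0352,.127]),ori=o,vel=.01,threshold=5)
s=telemetry.state();print(hit,w2b(s['ee_pos'])-[x0,0,0],s['wrist_force']@BR,s['clock'])
ctrl.movel(b2w([-.050,-.0352,.127]),ori=o,vel=.12)
ctrl.movel(b2w([-.066,-.0352,.20]),ori=o,vel=.15)
s=telemetry.state();print(w2b(s['ee_pos']),s['clock'],s['wrist_force']@BR)
snap('wrist','wrist5');snap('side','side5')
L=load('wrist5')
for b in((25,-37,142),(20,-37,142),(0,-37,142)):print(b,proj(b2w(np.array(b)/1000),L))
p=L[0][30:220,50:410,::-1];cv2.imwrite('pics/w5c.png',cv2.resize(p,None,fx=2.2,fy=2.2,interpolation=cv2.INTER_CUBIC))
```

```text
True [ 0.0504 -0.035   0.1266] [ 0.7263  0.0602 -0.0843] 10.6167
[-0.0657 -0.0348  0.1993] 11.9167 [-0.4673  0.151  -0.5162]
(25, -37, 142) [285.2444  83.7315]
(20, -37, 142) [285.2134  93.1999]
(0, -37, 142) [285.0942 129.6542]
```

View pics/w5c.png

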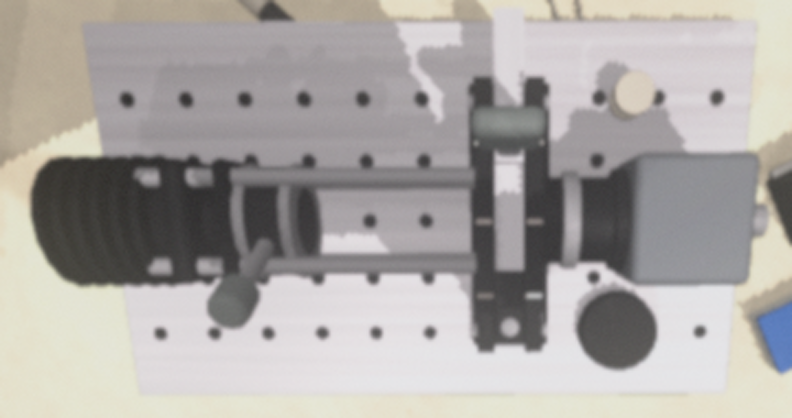

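The paddle top is at pixel row 83.6 in the wrist view, where x = +25 mm predicts 83.7, so the slide is fully home. Next is the iris lever.

Run:
```python
from h import *
np.set_printoptions(precision=4,suppress=True)
o=ori(0,0,-1)
y=.0508
def st(*a):
    s=telemetry.state();print(*a,w2b(s['ee_pos']),s['wrist_force']@BR,s['clock'])
ctrl.movel(b2w([-.068,y,.19]),ori=o,vel=.15);st()
ctrl.movel(b2w([-.068,y,.124]),ori=o,vel=.12);st()
for x in(-.046,-.02,-.002):
    h=ctrl.movel(b2w([x,y,.124]),ori=o,vel=.035,threshold=7);st(h)
    if h: break
else:
    h=ctrl.movel(b2w([.012,y,.124]),ori=o,vel=.012,threshold=4);st(h)
snap('wrist','wrist6');snap('side','side6')
```

```text
[-0.0679  0.0501  0.1902] [-0.6214 -0.23    0.1422] 12.7417
[-0.0678  0.0503  0.1244] [ 0.0122 -0.1152 -0.6383] 13.4417
False [-0.0461  0.0508  0.1239] [ 0.7409 -0.91   -0.0014] 14.2167
False [-0.02    0.0509  0.1239] [-0.1534  0.3331  0.1975] 15.1083
False [-0.0018  0.0508  0.124 ] [0.1118 0.3654 1.0257] 15.775
True [0.0069 0.051  0.1235] [-0.2971  0.8132  2.2569] 16.575
```

View pics/wrist6.png

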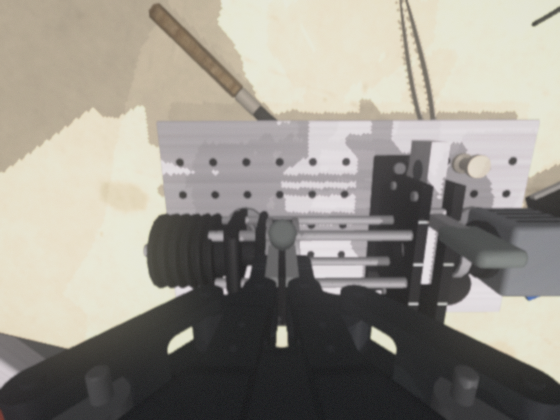

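The fingertips are at the knob (283,233), and the stop was felt at x = 6.9 mm, against 5.6 mm expected. I'll touch it once more gently, then retreat and look.

Run:
```python
from h import *
np.set_printoptions(precision=4,suppress=True)
o=ori(0,0,-1)
y=.0508
def st(*a):
    s=telemetry.state();print(*a,w2b(s['ee_pos']),s['wrist_force']@BR,s['clock'])
h=ctrl.movel(b2w([.012,y,.124]),ori=o,vel=.012,threshold=5);st(h)
ctrl.movel(b2w([-.05,y,.124]),ori=o,vel=.12);st()
ctrl.movel(b2w([-.068,y-.04,.20]),ori=o,vel=.15);st()
snap('wrist','wrist7');snap('side','side7')
L=load('wrist7')
for a in(.52,.45,.35):
    b=(54*np.sin(a),48,70+54*np.cos(a));print(a,proj(b2w(np.array(b)/1000),L))
print(proj(b2w([.025,-.037,.142]),L))
p=L[0][30:220,50:410,::-1];cv2.imwrite('pics/w7c.png',cv2.resize(p,None,fx=2.2,fy=2.2,interpolation=cv2.INTER_CUBIC))
p=load('side7')[0][170:320,150:290,::-1];cv2.imwrite('pics/s7c.png',cv2.resize(p,None,fx=3.9,fy=3.9,interpolation=cv2.INTER_CUBIC))
```

```text
True [0.007  0.0511 0.1231] [-0.6079 -0.56    3.4916] 16.9667
[-0.0495  0.0508  0.1241] [ 0.1407 -0.0858  0.0907] 17.5917
[-0.0678  0.0115  0.1992] [ 0.4739  0.6529 -0.0987] 18.325
0.52 [224.462   82.6155]
0.45 [224.2161  87.8523]
0.35 [223.998   95.8089]
[367.836   79.5475]
```

View pics/w7c.png

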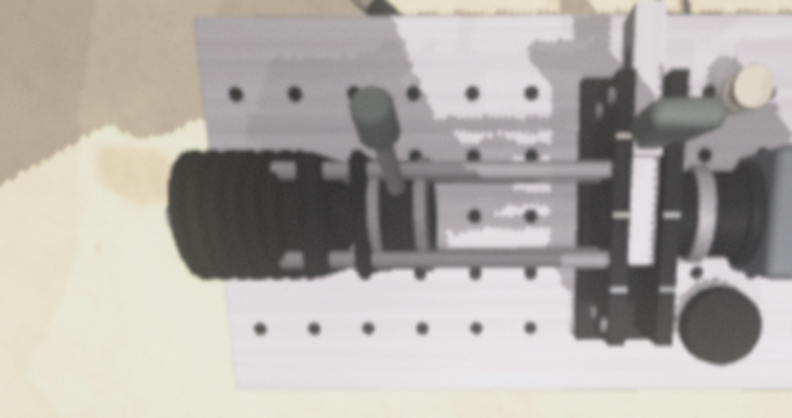

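View pics/s7c.png

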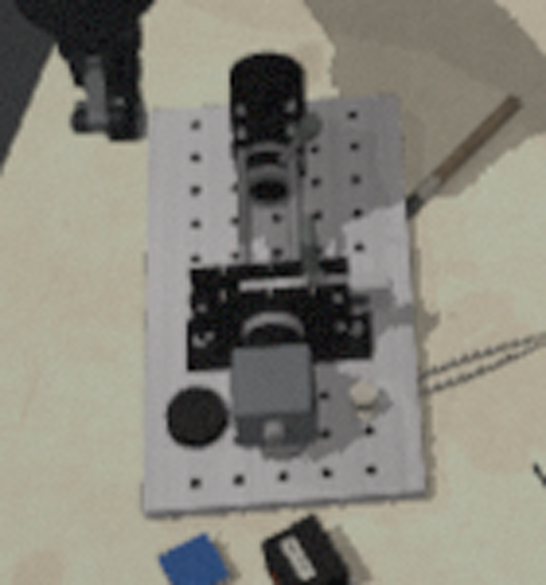

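The wrist crop shows the knob centre at row 83.6, where the far stop predicts 82.6. The paddle is still home and the loose items have not moved. Signing off.

Run:
```python
from h import *
workorder.sign_off();print(telemetry.state()['clock'])
```

```text
the job is handed in; nothing more can be done
the job is handed in; nothing more can be done
```

The bench is set for a bright exposure: the filter slide is at its second stop and the iris lever is at its far stop. I handed the job in at about 18.4 s on the robot clock. Both pushes were made with closed fingertips and no pinching, filter first.

- **Filter slide:** I pushed it past the click until it snapped on by itself. A touch limited to 5 N then stopped at 50.4 mm of travel. The paddle sat where the far position predicts (pixel row 83.6 against 83.7).
- **Iris lever:** Two light touches, limited to 4 N and 5 N, stopped at the same point to within 0.1 mm. The knob sat within about 1 pixel of its fully open position, roughly 0.01 rad.
- **Small disagreements:** My bench frame was off by about 2–3 mm along the bench's y, so I corrected each push line from the wrist camera. The iris stop came about 1.4 mm farther along than I had calculated. During that touch there was also 2–3.5 N of upward force on the tool.
- **Surroundings:** The last pictures show no change in the loose items, and the gripper had withdrawn and was touching nothing.

No check failed.

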